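# Tip out three of the four balls from the pouring scoop

### The arm

A 6-joint arm with a two-finger parallel gripper is mounted at the origin on a cart in front of the work surface, level with it; the furniture and walls round the work are solid. World frame = base frame: x ahead of the robot, y to its left, z up, the work surface at z = 0. Lengths are in m, angles in rad, forces in N, time in s.
With the tool pointing down it reaches from about 0.35 to 0.775 m from the base axis. Payload 5.5 kg.
Tool frame: the origin (TCP) lies midway between the tips of the shut fingers; the grasp point (between the pads) lies grip_point_offset behind it (grip_point_offset is the distance from the TCP to the grasp point, in m); z points along the fingers, y is the direction in which the jaws open and shut (so a half turn about z gives the same grasp; the last joint's range is limited). The gripper opens to 85 mm and grips with 20 to 120 N. Pads are 22 mm wide; open, the fingers measure 114 mm over their backs; the gripper's body (76 mm by 85 mm) begins 54 mm behind the grasp point. The pads swing forward as they close: fully open they stand 13 mm farther back than shut.
Start: joints at [0.983, 0.313, 0.046, 1.304, 0, 1.431], TCP at [0.249, 0.518, 0.231] pointing down, gripper open.
Joint ranges: [-2.76, 2.76], [-0.86, 1.69], [-1.03, 1.26], [-2.2, 2.34], [-1.47, 1.5], [-3.14, 3.14]. Speed limits (rad/s): [2.57, 2.57, 3.14, 3.14, 3.14, 3.14].

### API

Orientations are given as a unit quaternion [w, x, y, z].
In Python, from workcell import * gives the robot as it stands.
- The arm moves only by the tool send_rows, never from a script. Its argument "series" is one flat list of numbers, 7 for each row, row after row: the shift along the tool's x, y, z in cm, then the turn, a rotation vector about the tool's x, y, z in degrees, then the opening, from 0 (shut) to 1 (fully open). A call has 1 to 10 rows; each row is the pose to reach, as a shift and turn from the pose commanded when the call began, along the tool's axes at that moment; what a row does not reach only later rows make up. A row lasts 1/12 s, in which the tool goes at most 41.7 mm and 7.16 degrees, less where a joint would pass 70% of its speed; a pose out of reach is approached as far as the arm can. A call with a gripper value outside its range is refused whole. The fingers move at their own pace and stop on an object; "newtons" is the grip in N (left out, the last holds). Time passes only in rows, so rows that repeat a pose let the fingers close. It gives the time, the measured TCP pose, the force and the opening at its end, in the units of the state.
- get_state(): the state, without advancing time (a new reading comes with each control period).
- read_camera(name): name is "scene" or "top" or "wrist"; returns the picture (384x512x3 uint8, blue, green, red); there is no depth.
- camera_info(name): a dict with "K" (3x3 intrinsics, pixels), "D" ([k1, k2, p1, p2, k3] as OpenCV has them; the pictures are not rectified), "xyz" and "attitude" of the camera in the world. Camera axes: x right, y down, z forward; pixel columns grow to the right and rows downward; lengths in m; the calibration is good to about 2 mm. A picture is of the moment at which its call begins: read the wrist's pose just before it. camera_info takes no time and is no camera call; for the wrist camera it gives the pose at the moment of the call.
- hand_in(): hands the job in, once; it reports no verdict.
Trained networks look in the newest picture that a camera, given by its name, has taken for a name from the list of things; names that differ only in an ending like _2 or _b are one class to them, and where a whole thing is asked for, a point or a joint stands for the part that bears it (a point fixed in the world has none). Each returns a list of dicts, best first, with "p" (0 to 1); they miss things now and then, are a little off and sometimes report something else, mostly with a low value. They report only what shows in the picture. A call takes as long as a camera call. They do not tell look-alikes from the thing itself.
- silhouettes(camera, label): "pixels" (384x512 bool, what is visible of it) and "box" ([left, top, width, height] in pixels, round what is visible of it).
The state is a dict: "clock": time; "joint_pos": joint angles; "qvel": joint speeds; "tau": joint torques, N m; "tcp_pos": TCP position; "orientation": TCP orientation; "wrist_force": force on the tool from outside, world axes, zero at the start; "ft_torque": the same for the moment, N m; "finger_gap": finger opening in m.
Only numpy, scipy, OpenCV 4.12 (cv2) and the standard library are available. Lean on these libraries where they do the work, as an engineer would, in place of code of your own. Each camera call takes 0.05 s, during which the arm holds its last target. There are 200 camera calls.

### The job

I need just three of these steel balls: lift the scoop by its wooden grip, tip its lip slowly over the plywood tray until exactly three balls have dropped in, then level it and stand it back upright on the bench, outside the tray, with the last ball still inside. Do not pick out or handle the balls with the gripper, spill none on the bench, and leave the tape measure where it lies.

Things in the scene. Friction and masses are not known exactly. Their poses are not given: they have to be found in the camera images.
- scoop_grip (a point): middle of the wooden grip block of the loose pouring scoop, 84 mm above its underside. The block, 36 mm in scoop x by 32 in y, spans 52 to 108 mm above the underside, on a bridge over the channel. z up, x to the closed back end, -x to the pouring lip. Grip it across x or y, upright or leaning; keep fingertips over 55 mm up, clear of the balls. Scoop 0.2 to 0.33 kg, plus balls
- scoop_lip (a point): pouring lip, open front end of the channel floor, 75 mm ahead (-x) of the grip, 7 mm above the underside; axes as scoop_grip. Straight steel channel 151 mm long, 44 wide (50 at the bridge), 38 inside, 41 high. Each ball lies behind its own low cross ramp; the ramps are steeper to the back. As the lip is lowered balls roll out singly, at about 12, 20, 29 and 40 degrees (a degree or two either way): tip slowly and wait
- tray_floor (a point): centre of the upper side of the floor of the receiving tray, a square open plywood tray with a black rubber floor, fixed to the bench: outside 130 x 130 mm, 45 mm high, walls 8 mm, this floor 10 mm above the bench. z up, x and y along its sides
- tape_measure_center (a point): a yellow pocket tape measure, 64 x 95 x 33 mm, lying flat on the bench, a bystander; point at its centre. (Beside the robot, left of its base, a fixed cardboard carton reaches within 160 mm of the base axis, 50 to 150 mm above the work surface: a wide shoulder strikes it when turned ahead, so such an arm must reach from the right with its gripper leaning)
- ball_1_center (a point): centre of a plain steel ball, 32 mm diameter, about 0.12 kg, at the start in the scoop, nearest the lip, the first to leave
- ball_2_center (a point): centre of a plain steel ball, 32 mm diameter, about 0.12 kg, at the start in the scoop, second from the lip
- ball_3_center (a point): centre of a plain steel ball, 32 mm diameter, about 0.12 kg, at the start in the scoop, third from the lip
- ball_4_center (a point): centre of a plain steel ball, 32 mm diameter, about 0.12 kg, at the start in the scoop, fourth and last, nearest the closed end
There are look-alikes about, which are no part of the job. What is shaped like the part that bears ball_1_center but pink or yellow is not meant.

How it is judged:
On the way, in this order (a step that is already met when the one before it is completed fails the run):
1. the scoop is lifted at least 30 mm off the bench, all four balls in it (height (world z) of scoop_grip above 0.114 m and x of ball_1_center in the frame of scoop_lip between 0.004 and 0.145 m and y of ball_1_center in the frame of scoop_lip between -0.015 and 0.015 m and z of ball_1_center in the frame of scoop_lip between 0 and 0.03 m and x of ball_2_center in the frame of scoop_lip between 0.004 and 0.145 m and y of ball_2_center in the frame of scoop_lip between -0.015 and 0.015 m and z of ball_2_center in the frame of scoop_lip between 0 and 0.03 m and x of ball_3_center in the frame of scoop_lip between 0.004 and 0.145 m and y of ball_3_center in the frame of scoop_lip between -0.015 and 0.015 m and z of ball_3_center in the frame of scoop_lip between 0 and 0.03 m and x of ball_4_center in the frame of scoop_lip between 0.004 and 0.145 m and y of ball_4_center in the frame of scoop_lip between -0.015 and 0.015 m and z of ball_4_center in the frame of scoop_lip between 0 and 0.03 m), for 0.1 s.
2. the first three balls are in the tray while the scoop, still held off the bench, keeps the last one (height (world z) of scoop_grip above 0.105 m and x of ball_1_center in the frame of tray_floor between -0.059 and 0.059 m and y of ball_1_center in the frame of tray_floor between -0.059 and 0.059 m and z of ball_1_center in the frame of tray_floor between 0 and 0.03 m and x of ball_2_center in the frame of tray_floor between -0.059 and 0.059 m and y of ball_2_center in the frame of tray_floor between -0.059 and 0.059 m and z of ball_2_center in the frame of tray_floor between 0 and 0.03 m and x of ball_3_center in the frame of tray_floor between -0.059 and 0.059 m and y of ball_3_center in the frame of tray_floor between -0.059 and 0.059 m and z of ball_3_center in the frame of tray_floor between 0 and 0.03 m and x of ball_4_center in the frame of scoop_lip between 0.004 and 0.145 m and y of ball_4_center in the frame of scoop_lip between -0.015 and 0.015 m and z of ball_4_center in the frame of scoop_lip between 0 and 0.03 m), for 0.2 s.
At the end, for the whole second after the job is handed in: exactly three balls (the three that were nearest the lip) lie on the floor of the tray inside its walls, the fourth lies in the scoop channel, and the scoop stands released on the bench top outside the tray, upright within 0.1 rad, its underside no more than 8 mm off the bench (x of ball_1_center in the frame of tray_floor between -0.059 and 0.059 m and y of ball_1_center in the frame of tray_floor between -0.059 and 0.059 m and z of ball_1_center in the frame of tray_floor between 0 and 0.03 m and x of ball_2_center in the frame of tray_floor between -0.059 and 0.059 m and y of ball_2_center in the frame of tray_floor between -0.059 and 0.059 m and z of ball_2_center in the frame of tray_floor between 0 and 0.03 m and x of ball_3_center in the frame of tray_floor between -0.059 and 0.059 m and y of ball_3_center in the frame of tray_floor between -0.059 and 0.059 m and z of ball_3_center in the frame of tray_floor between 0 and 0.03 m and x of ball_4_center in the frame of scoop_lip between 0.004 and 0.145 m and y of ball_4_center in the frame of scoop_lip between -0.015 and 0.015 m and z of ball_4_center in the frame of scoop_lip between 0 and 0.03 m and angle between scoop_grip's own z axis and vertical below 0.1 rad and height (world z) of scoop_lip between 0 and 0.015 m); the robot touches nothing.
It fails at once if the gripper's fingers press on a ball (over 2 N) (contact force between the fingers and ball_1 above 2 N or contact force between the fingers and ball_2 above 2 N or contact force between the fingers and ball_3 above 2 N or contact force between the fingers and ball_4 above 2 N).
It fails at once if a ball lies or falls outside scoop and tray, down on the bench or the floor ((height (world z) of ball_1_center below 0.02 m and not ((x of ball_1_center in the frame of scoop_lip between 0.004 and 0.145 m and y of ball_1_center in the frame of scoop_lip between -0.015 and 0.015 m and z of ball_1_center in the frame of scoop_lip between 0 and 0.03 m))) or (height (world z) of ball_2_center below 0.02 m and not ((x of ball_2_center in the frame of scoop_lip between 0.004 and 0.145 m and y of ball_2_center in the frame of scoop_lip between -0.015 and 0.015 m and z of ball_2_center in the frame of scoop_lip between 0 and 0.03 m))) or (height (world z) of ball_3_center below 0.02 m and not ((x of ball_3_center in the frame of scoop_lip between 0.004 and 0.145 m and y of ball_3_center in the frame of scoop_lip between -0.015 and 0.015 m and z of ball_3_center in the frame of scoop_lip between 0 and 0.03 m))) or (height (world z) of ball_4_center below 0.02 m and not ((x of ball_4_center in the frame of scoop_lip between 0.004 and 0.145 m and y of ball_4_center in the frame of scoop_lip between -0.015 and 0.015 m and z of ball_4_center in the frame of scoop_lip between 0 and 0.03 m)))).
It fails at once if the tape measure is moved more than 40 mm (distance of tape_measure_center from where it was at the start of the episode above 0.04 m).
It also fails if it takes over 61 s, if anything falls off the work surface, if the arm or the gripper's body presses on something with over 40 N, if the wrist force passes 120 N, or if a joint passes its speed limit or range.

## Working session

There is one attempt and no reset: what is moved stays moved. The work goes in short steps, Python scripts to look and compute and a tool call to move; the robot and the scene stay as the last step left them, time stands still between calls to the robot, and variables do not carry over. Pictures are saved under pics/ and viewed, about 8 in all and at most 12, crops included, and the job is handed in when it is done.

Besides the shell and the picture viewer there is one more tool, called after "Emit:" as name(argument=value, ...) on one line, values as JSON. send_rows: Moves the arm, as the interface text tells. Its arguments: {"type":"object","properties":{"series":{"type":"array"},"newtons":{"type":"number"}},"required":["series"]}

```bash
mkdir -p pics; ls; python3 - <<'E'
from workcell import *
import cv2,numpy as np
s=get_state()
for k,v in s.items(): print(k,np.round(v,3))
a=read_camera("scene");b=read_camera("top")
cv2.imwrite("pics/scene.png",a);cv2.imwrite("pics/top.png",b)
for c in("scene","top"):
  print(c,camera_info(c))
  for l in("scoop_grip","tray_floor","tape_measure_center","ball_1_center"):
    for d in silhouettes(c,l)[:5]:
      ys,xs=np.nonzero(d["pixels"]);print(l,round(d["p"],2),d["box"],xs.mean().round(1),ys.mean().round(1))
E
```

```text
pics
clock 0.0
joint_pos [ 0.983  0.314  0.045  1.304 -0.     1.431]
qvel [-0.001 -0.     0.    -0.     0.001  0.001]
tau [-1.0000e-03 -4.8063e+01  2.9853e+01  1.9000e-02 -0.0000e+00 -0.0000e+00]
tcp_pos [0.249 0.518 0.23 ]
orientation [-0.     0.222  0.975 -0.001]
wrist_force [-0.08  -0.131 -0.632]
ft_torque [ 0.046 -0.031 -0.04 ]
finger_gap 0.086
scene {'K': array([[422.92395707,   0.        , 258.14407474],
       [  0.        , 422.92395707, 181.83554181],
       [  0.        ,   0.        ,   1.        ]]), 'D': array([-0.09730551,  0.        ,  0.        ,  0.        ,  0.        ]), 'xyz': array([ 0.04195834, -0.69776068,  0.66114162]), 'attitude': array([-0.35265859,  0.82049735, -0.41722957,  0.16833152])}
scoop_grip 0.7 [212.0, 194.2, 27.1, 75.8] 226.7 227.3
tray_floor 0.94 [276.2, 178.3, 85.8, 76.0] 319.9 217.2
tape_measure_center 0.9 [248.4, 136.6, 43.6, 33.1] 265.8 154.8
ball_1_center 0.68 [181.1, 169.9, 12.3, 18.1] 187.5 177.8
ball_1_center 0.6 [212.7, 171.4, 15.0, 14.2] 220.5 179.0
top {'K': array([[494.92668746,   0.        , 245.98562698],
       [  0.        , 494.92668746, 184.81020703],
       [  0.        ,   0.        ,   1.        ]]), 'D': array([0.0313305, 0.       , 0.       , 0.       , 0.       ]), 'xyz': array([ 0.47884626, -0.31884438,  0.92746777]), 'attitude': array([ 0.03104188, -0.70242309,  0.71060295, -0.02610837])}
scoop_grip 0.74 [218.4, 214.1, 69.1, 83.9] 254.3 255.9
tape_measure_center 0.66 [193.3, 113.9, 35.9, 35.6] 210.0 131.6
ball_1_center 0.7 [185.4, 191.3, 17.6, 18.7] 195.1 198.5
ball_1_center 0.67 [221.9, 223.1, 19.6, 17.9] 233.9 230.5
ball_1_center 0.6 [152.8, 213.2, 15.9, 14.9] 160.9 220.5
```

```bash
python3 - <<'E'
import cv2,numpy as np
a=cv2.imread("pics/scene.png");b=cv2.imread("pics/top.png")
a=cv2.resize(a[110:290,150:400],None,fx=3,fy=3,interpolation=cv2.INTER_CUBIC)
b=cv2.resize(b[90:340,120:440],None,fx=2.4,fy=2.4,interpolation=cv2.INTER_CUBIC)
cv2.imwrite("pics/a.png",a);cv2.imwrite("pics/b.png",b)
E
```

```text
(no output)
```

View pics/a.png

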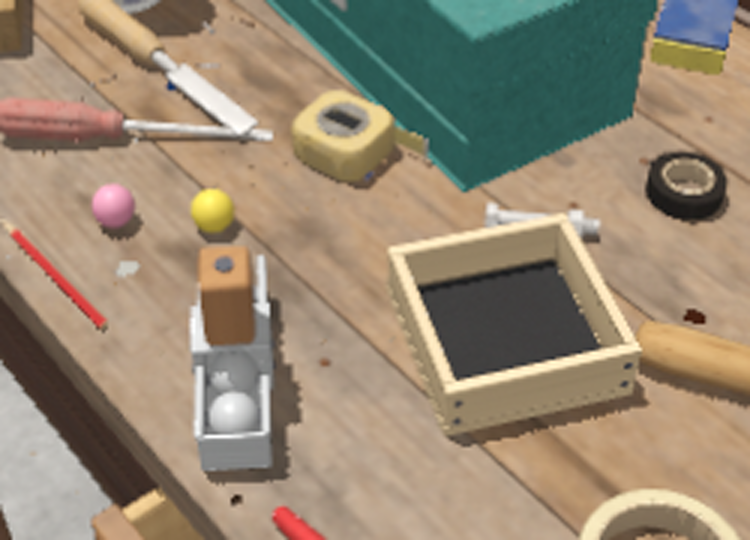

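View pics/b.png

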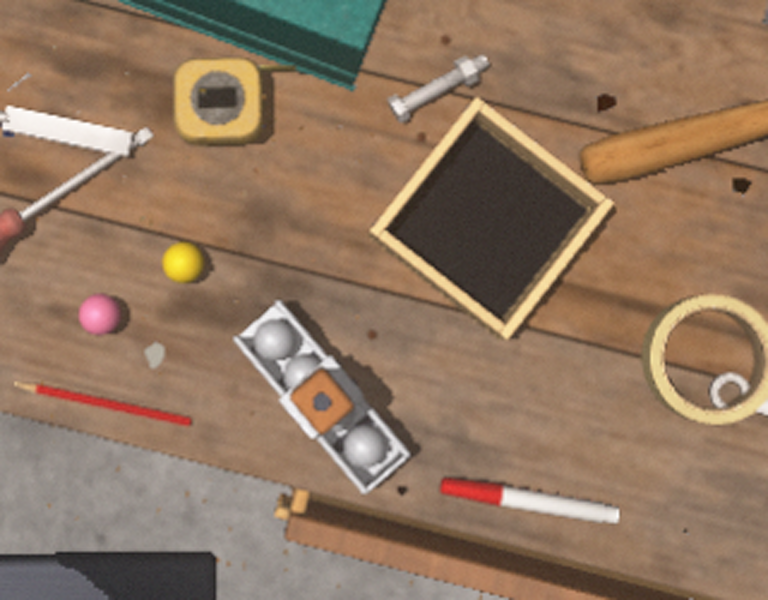

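The scene picture shows the scoop at about (230,350) in crop a, the tray at (510,330), the tape measure at (340,135) and the pink and yellow decoy balls. The top picture shows the scoop's grip at (322,400) in crop b. I still need a closer look to tell which end is the lip.

```bash
cat > h.py <<'E'
import cv2,numpy as np
from scipy.spatial.transform import Rotation as R
def rot(q): return R.from_quat([q[1],q[2],q[3],q[0]]).as_matrix()
def ray(ci,uv):
    n=cv2.undistortPoints(np.array(uv,float).reshape(-1,1,2),ci["K"],np.array(ci["D"])).reshape(-1,2)
    d=np.c_[n,np.ones(len(n))]@rot(ci["attitude"]).T
    return d
def onz(ci,uv,z):
    d=ray(ci,uv);c=np.array(ci["xyz"]);return c+d*((z-c[2])/d[:,2])[:,None]
def proj(ci,P):
    M=rot(ci["attitude"]).T;t=-M@np.array(ci["xyz"])
    return cv2.projectPoints(np.array(P,float).reshape(-1,1,3),cv2.Rodrigues(M)[0],t,ci["K"],np.array(ci["D"]))[0].reshape(-1,2)
E
python3 - <<'E'
from workcell import *
from h import *
a=cv2.imread("pics/scene.png");b=cv2.imread("pics/top.png")
ct=camera_info("top")
f=lambda x,y:(120+x/2.4,90+y/2.4)
print("rim corners z=.041 UL(235,337)(280,302) LR(367,492)(411,455)",onz(ct,[f(235,337),f(280,302),f(367,492),f(411,455)],.041).round(4))
print("grip top z=.108",onz(ct,[f(322,400)],.108).round(4), "balls",onz(ct,[f(275,340),f(303,373),f(366,446)],.03).round(4))
print("tray rim z=.045 outer",onz(ct,[f(478,98),f(612,203),f(507,339),f(371,231)],.045).round(4))
print("tape",onz(ct,[f(220,100)],.033).round(4))
p=cv2.resize(a[185:275,195:255],None,fx=6,fy=6,interpolation=cv2.INTER_CUBIC)
q=cv2.resize(b[205:305,210:300],None,fx=5.4,fy=5.4,interpolation=cv2.INTER_CUBIC)
w=np.zeros((540,360+486,3),np.uint8);w[:540,:360]=p;w[:540,360:]=q
cv2.imwrite("pics/c.png",cv2.resize(w,None,fx=.94,fy=.94))
E
```

```text
rim corners z=.041 UL(235,337)(280,302) LR(367,492)(411,455) [[ 0.4697 -0.2621  0.041 ]
 [ 0.4953 -0.2958  0.041 ]
 [ 0.3554 -0.3583  0.041 ]
 [ 0.3819 -0.3911  0.041 ]]
grip top z=.108 [[ 0.4268 -0.3256  0.108 ]] balls [[ 0.467  -0.2914  0.03  ]
 [ 0.4421 -0.3122  0.03  ]
 [ 0.3876 -0.3586  0.03  ]]
tray rim z=.045 outer [[ 0.6463 -0.446   0.045 ]
 [ 0.566  -0.5435  0.045 ]
 [ 0.4661 -0.4632  0.045 ]
 [ 0.5472 -0.3642  0.045 ]]
tape [[ 0.6496 -0.2513  0.033 ]]
```

View pics/c.png

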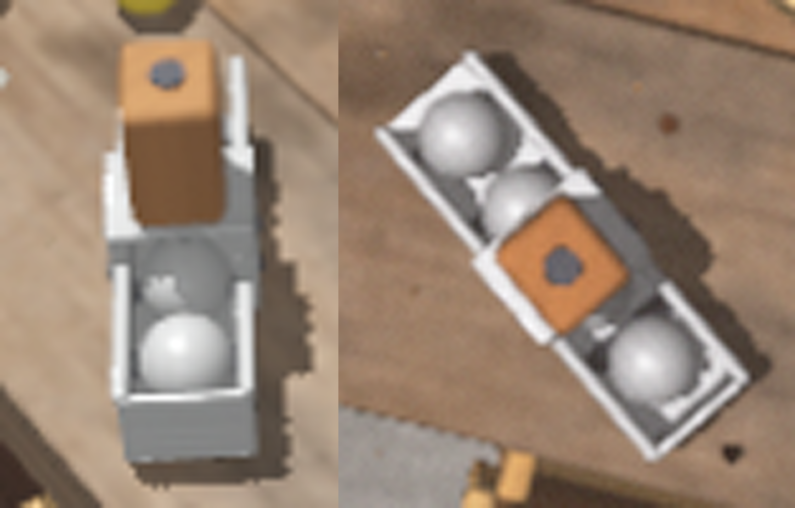

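The lower-right end in top is closed by an end wall and the upper-left end is open, so the lip is at about (0.482,-0.279) and the scoop's +x points at about -140°. Next I check where the carton is.

```bash
python3 - <<'E'
from workcell import *
from h import *
a=cv2.imread("pics/scene.png");b=cv2.imread("pics/top.png")
s=get_state();ci=camera_info("wrist");w=read_camera("wrist")
M=rot(s["orientation"]);print("cam in tool",(M.T@(np.array(ci["xyz"])-s["tcp_pos"])).round(4));print((M.T@rot(ci["attitude"])).round(3))
g=globals().get("grip_point_offset");print("gpo",g)
import workcell;print([n for n in dir(workcell) if n[0]!="_"])
o=np.hstack([cv2.resize(a,(400,300)),cv2.resize(b,(400,300))])
o=np.vstack([o,np.hstack([cv2.resize(w,(400,300)),np.zeros((300,400,3),np.uint8)])])
cv2.imwrite("pics/d.png",o)
ct=camera_info("scene")
print(proj(ct,[[0,0,0],[0,.16,.1],[0,.2,.1],[.249,.518,.23]]))
E
```

```text
cam in tool [ 0.0839  0.0007 -0.142 ]
[[ 0.    -0.946 -0.325]
 [ 1.     0.     0.001]
 [-0.    -0.325  0.946]]
gpo 0.0187
['MotionError', 'camera_info', 'get_state', 'grip_point_offset', 'hand_in', 'read_camera', 'silhouettes']
[[ -47.37432496  297.92126425]
 [-107.59202481  224.1985583 ]
 [-114.0817273   214.91453058]
 [ -85.62797432   61.03709886]]
```

View pics/d.png

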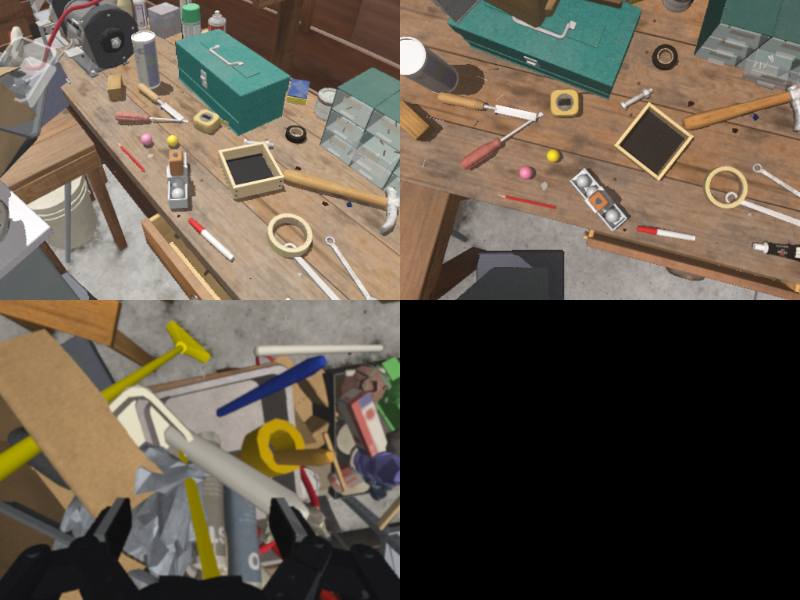

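Carton found in the wrist picture at about (70,410) in the montage. I'll place it in the world.

```bash
python3 - <<'E'
from workcell import *
from h import *
ci=camera_info("wrist")
p=[(0,370),(45,332),(150,465),(125,505)]
print(onz(ci,[(x*1.28,(y-300)*1.28) for x,y in p],.15).round(3))
E
```

```text
[[0.096 0.392 0.15 ]
 [0.09  0.449 0.15 ]
 [0.236 0.47  0.15 ]
 [0.264 0.424 0.15 ]]
```

Emit:
send_rows(series=[0, 0, 0, 50, 0, 0, 1, 0, 0, 0, 50, 0, 0, 1, 0, 0, 0, 50, 0, 0, 1, 0, 0, 0, 50, 0, 0, 1, 0, 0, 0, 50, 0, 0, 1, 0, 0, 0, 50, 0, 0, 1, 0, 0, 0, 50, 0, 0, 1, 0, 0, 0, 50, 0, 0, 1])

```text
clock: 1.22
tcp_pos: [0.2661, 0.5415, 0.126]
orientation: [-0.079, 0.204, 0.905, -0.365]
wrist_force: [-1.4, -2.7, -5.9]
finger_gap: 0.0851
```

```bash
python3 - <<'E'
from workcell import *
from h import *
s=get_state();ci=camera_info("wrist");w=read_camera("wrist")
print(s["clock"],np.round(s["joint_pos"],3),np.round(s["tcp_pos"],3),np.round(s["orientation"],3))
d=rot(ci["attitude"]);print(ci["xyz"],d.round(2))
w=cv2.resize(w,(640,480))
for P,c in(([0,0,0],(0,0,255)),([0,0,.1],(0,255,255)),([0,.16,.05],(0,255,0)),([0,.16,.15],(255,0,0)),([.16,0,.1],(255,0,255))):
  u=proj(ci,[P])[0]*1.25;print(P,u)
  if abs(u).max()<2000:cv2.circle(w,tuple(int(v) for v in u),4,c,-1)
cv2.imwrite("pics/e.png",w)
E
```

```text
1.2167 [ 1.021  1.266  1.265  2.331 -0.079  1.495] [0.266 0.541 0.126] [-0.079  0.204  0.905 -0.365]
[0.23222011 0.66737579 0.22792577] [[ 0.31  0.95  0.02]
 [ 0.65 -0.2  -0.73]
 [-0.69  0.24 -0.68]]
[0, 0, 0] [110.93329743 154.65260118]
[0, 0, 0.1] [ 42.47826002 161.34412146]
[0, 0.16, 0.05] [101.70077997 113.16576733]
[0, 0.16, 0.15] [  8.53593413 116.35441545]
[0.16, 0, 0.1] [ 74.88012763 262.30428587]
```

View pics/e.png

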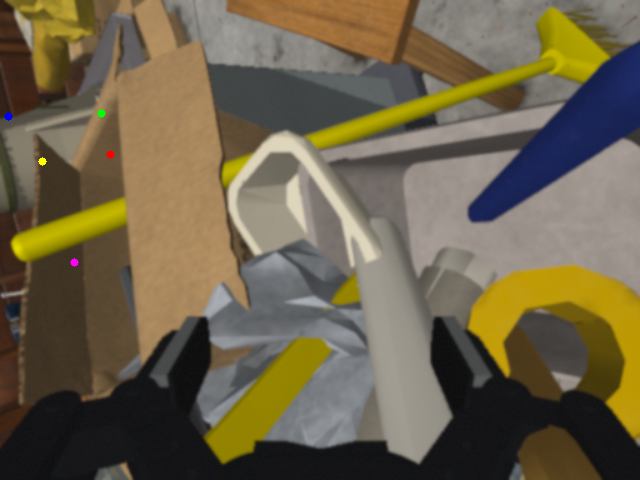

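```bash
python3 - <<'E'
from workcell import *
from h import *
ci=camera_info("wrist")
p=np.array([(38,137),(80,165),(20,400),(120,70),(205,45),(245,300),(145,360),(115,30)])/1.25
for z in(.15,.05,-.2):print(z,onz(ci,p,z)[:,:2].round(3).tolist())
E
```

```text
0.15 [[0.075, 0.279], [0.138, 0.383], [1.15, -6.378], [0.132, 0.494], [0.163, 0.564], [0.247, 0.539], [0.276, 0.387], [0.117, 0.501]]
0.05 [[-0.145, -0.26], [0.007, -0.012], [2.426, -16.177], [-0.007, 0.253], [0.066, 0.422], [0.267, 0.361], [0.337, -0.002], [-0.042, 0.272]]
-0.2 [[-0.692, -1.608], [-0.319, -0.999], [5.617, -40.673], [-0.354, -0.348], [-0.175, 0.065], [0.318, -0.084], [0.489, -0.975], [-0.442, -0.303]]
```

Emit:
send_rows(series=[0, 0, -4, -7, 0, 0, 1, 0, 0, -8, -14, 0, 0, 1, 0, 0, -10, -21, 0, 0, 1, 0, 0, -10, -28, 0, 0, 1, 0, 0, -10, -35, 0, 0, 1, 0, 0, -10, -41, 0, 0, 1, 0, 0, -10, -41, 0, 0, 1])

```text
clock: 1.85
tcp_pos: [0.2952, 0.6038, 0.2228]
orientation: [0.002, 0.219, 0.976, -0.01]
wrist_force: [0.9, 0.8, 0.1]
finger_gap: 0.0853
```

```bash
python3 - <<'E'
from workcell import *
from h import *
s=get_state()
print(s["clock"],np.round(s["joint_pos"],3),np.round(s["tcp_pos"],3),np.round(s["orientation"],3),np.round(s["tau"],1))
E
```

```text
1.85 [ 1.001  0.531  0.356  1.413 -0.01   1.442] [0.295 0.604 0.223] [ 0.002  0.219  0.976 -0.01 ] [  1.5 -52.   33.3   4.7  -0.2   0.1]
```

```bash
cat >> h.py <<'E'
C=np.array([[0,-1,0],[-1,0,0],[0,0,-1.]])
def tool(phi,tau): # scoop heading of +x and lip-down tilt in deg -> tool rotation
    return R.from_euler("z",phi,degrees=True).as_matrix()@R.from_euler("y",-tau,degrees=True).as_matrix()@C
def rel(p,M,p0,M0):
    return np.r_[100*M0.T@(np.array(p)-p0),R.from_matrix(M0.T@M).as_rotvec(degrees=True)].round(2)
def now(s):
    print("t",s["clock"].__round__(2),"j",np.round(s["joint_pos"],3),"p",np.round(s["tcp_pos"],4),"q",np.round(s["orientation"],3),"tau",np.round(s["tau"],1),"F",np.round(s["wrist_force"],1),"gap",round(s["finger_gap"],4))
    return np.array(s["tcp_pos"]),rot(s["orientation"])
E
python3 - <<'E'
from workcell import *
from h import *
p0,M0=now(get_state())
for p,phi in(([.30,.60,.30],-115.3),([.31,.45,.33],-115.3),([.34,.15,.33],-125),([.40,-.15,.33],-132),([.427,-.326,.28],-140)):print(p,rel(p,tool(phi,0),p0,M0))
E
```

```text
t 1.85 j [ 1.001  0.531  0.356  1.413 -0.01   1.442] p [0.2952 0.6038 0.2228] q [ 0.002  0.219  0.976 -0.01 ] tau [  1.5 -52.   33.3   4.7  -0.2   0.1] F [0.9 0.8 0.1] gap 0.0853
[0.3, 0.6, 0.3] [-0.66 -0.28 -7.71 -1.1   0.44  0.04]
[0.31, 0.45, 0.33] [ -7.99 -13.48 -10.4   -1.1    0.44   0.04]
[0.34, 0.15, 0.33] [-23.5  -39.32  -9.78  -1.06   0.53   9.74]
[0.4, -0.15, 0.33] [-41.72 -63.89  -9.17  -1.03   0.6   16.74]
[0.427, -0.326, 0.28] [-51.63 -78.56  -3.81  -0.99   0.67  24.74]
```

Emit:
send_rows(series=[0, 0, -3, 0, 0, 0, 1, -1, -1, -6, 0, 0, 0, 1, -2, -4, -8, -1, 0, 0, 1, -4, -7, -10, -1, 0, 0, 1, -6, -10, -10, -1, 0, 0, 1, -8, -13.5, -10.4, -1, 0, 0, 1])

```text
clock: 2.35
tcp_pos: [0.31, 0.4491, 0.3313]
orientation: [0.004, 0.218, 0.976, -0.004]
wrist_force: [1.1, 0.4, 1.3]
finger_gap: 0.0854
```

```bash
python3 - <<'E'
from workcell import *
from h import *
p0,M0=now(get_state())
for p,phi in(([.34,.15,.33],-125),([.40,-.15,.33],-132),([.427,-.326,.28],-140)):print(p,rel(p,tool(phi,0),p0,M0))
E
```

```text
t 2.35 j [ 0.825  0.253  0.207  1.528 -0.011  1.265] p [0.31   0.4491 0.3313] q [ 0.004  0.218  0.976 -0.004] tau [  6.4 -42.7  32.6   0.6   0.2   0.7] F [1.1 0.4 1.3] gap 0.0854
[0.34, 0.15, 0.33] [-15.45 -25.78   0.42  -0.27   0.56   9.8 ]
[0.4, -0.15, 0.33] [-33.65 -50.37   0.73  -0.24   0.58  16.8 ]
[0.427, -0.326, 0.28] [-43.54 -65.12   5.9   -0.2    0.59  24.8 ]
```

Emit:
send_rows(series=[-1.5, -2.5, 0, 0, 0, 1, 1, -3, -5, 0, 0, 0, 2, 1, -4.5, -7.5, 0, 0, 0, 3, 1, -6, -10, 0, 0, 0, 4, 1, -7.5, -12.5, 0, 0, 0, 5, 1, -8, -13.5, 0, 0, 0, 5, 1])

```text
clock: 2.85
tcp_pos: [0.3241, 0.2913, 0.3325]
orientation: [0.004, 0.262, 0.965, -0.005]
wrist_force: [0.2, -0.1, 0.9]
finger_gap: 0.0853
```

```bash
python3 - <<'E'
from workcell import *
from h import *
p0,M0=now(get_state())
for p,phi in(([.34,.15,.33],-125),([.37,0,.33],-128),([.40,-.15,.33],-132),([.427,-.326,.28],-140)):print(p,rel(p,tool(phi,0),p0,M0))
E
```

```text
t 2.85 j [ 0.557  0.033 -0.049  1.49  -0.014  1.088] p [0.3241 0.2913 0.3325] q [ 0.004  0.262  0.965 -0.005] tau [  0.7 -30.6  30.2  -0.1  -0.2   0.1] F [ 0.2 -0.1  0.9] gap 0.0853
[0.34, 0.15, 0.33] [ -8.52 -11.38   0.44  -0.43   0.66   4.59]
[0.37, 0, 0.33] [-18.69 -22.8    0.64  -0.41   0.67   7.59]
[0.4, -0.15, 0.33] [-28.87 -34.22   0.85  -0.39   0.69  11.59]
[0.427, -0.326, 0.28] [-40.05 -47.99   6.09  -0.34   0.72  19.59]
```

Emit:
send_rows(series=[-1.5, -2, 0, 0, 0, 1, 1, -3, -4, 0, 0, 0, 2, 1, -4.5, -6, 0, 0, 0, 3, 1, -6, -8, 0, 0, 0, 4, 1, -6, -8, 0, 0, 0, 4, 1])

```text
clock: 3.27
tcp_pos: [0.3363, 0.1925, 0.333]
orientation: [0.005, 0.296, 0.955, -0.006]
wrist_force: [-0.8, -0.1, 0.1]
finger_gap: 0.0853
```

```bash
python3 - <<'E'
from workcell import *
from h import *
p0,M0=now(get_state())
for p,phi in(([.34,.15,.33],-125),([.37,0,.33],-128),([.40,-.15,.33],-132),([.427,-.326,.28],-140)):print(p,rel(p,tool(phi,0),p0,M0))
E
```

```text
t 3.27 j [ 0.324 -0.063 -0.142  1.491 -0.015  0.926] p [0.3363 0.1925 0.333 ] q [ 0.005  0.296  0.955 -0.006] tau [ -0.9 -26.1  30.   -0.1  -0.2  -0.4] F [-0.8 -0.1  0.1] gap 0.0853
[0.34, 0.15, 0.33] [-2.71 -3.29  0.36 -0.51  0.71  0.53]
[0.37, 0, 0.33] [-13.67 -13.95   0.59  -0.49   0.72   3.53]
[0.4, -0.15, 0.33] [-24.63 -24.62   0.82  -0.47   0.74   7.53]
[0.427, -0.326, 0.28] [-36.76 -37.56   6.09  -0.42   0.77  15.53]
```

Emit:
send_rows(series=[-1.5, -1.5, 0, 0, 0, 0.5, 1, -3, -3, 0, 0, 0, 1, 1, -4.5, -4.5, 0, 0, 0, 1.5, 1, -4.5, -4.5, 0, 0, 0, 1.5, 1])

```text
clock: 3.6
tcp_pos: [0.3487, 0.1309, 0.3334]
orientation: [0.005, 0.308, 0.951, -0.006]
wrist_force: [0.3, 1.1, 0.2]
finger_gap: 0.0854
```

```bash
python3 - <<'E'
from workcell import *
from h import *
p0,M0=now(get_state())
for p,phi in(([.37,0,.33],-128),([.40,-.15,.33],-132),([.427,-.326,.28],-140)):print(p,rel(p,tool(phi,0),p0,M0))
E
```

```text
t 3.6 j [ 0.156 -0.094 -0.17   1.493 -0.015  0.782] p [0.3487 0.1309 0.3334] q [ 0.005  0.308  0.951 -0.006] tau [ -0.8 -24.4  29.9  -0.   -0.2  -0.4] F [0.3 1.1 0.2] gap 0.0854
[0.37, 0, 0.33] [-9.4  -9.35  0.54 -0.52  0.73  2.09]
[0.4, -0.15, 0.33] [-20.63 -19.74   0.78  -0.5    0.74   6.09]
[0.427, -0.326, 0.28] [-33.07 -32.36   6.05  -0.45   0.78  14.09]
```

Emit:
send_rows(series=[-1.5, -1.5, 0, 0, 0, 0.5, 1, -3, -3, 0, 0, 0, 1, 1, -4.5, -4.5, 0, 0, 0, 1, 1, -4.5, -4.5, 0, 0, 0, 1, 1])

```text
clock: 3.93
tcp_pos: [0.3592, 0.0684, 0.3339]
orientation: [0.004, 0.316, 0.949, -0.007]
wrist_force: [0.9, -0.5, 0.6]
finger_gap: 0.0857
```

```bash
python3 - <<'E'
from workcell import *
from h import *
p0,M0=now(get_state())
for p,phi in(([.37,0,.33],-128),([.40,-.15,.33],-132),([.427,-.326,.28],-140)):print(p,rel(p,tool(phi,0),p0,M0))
E
```

```text
t 3.93 j [-0.019 -0.109 -0.181  1.494 -0.015  0.624] p [0.3592 0.0684 0.3339] q [ 0.004  0.316  0.949 -0.007] tau [ -0.8 -23.6  29.9   0.   -0.2  -0.5] F [ 0.9 -0.5  0.6] gap 0.0857
[0.37, 0, 0.33] [-4.97 -4.82  0.5  -0.56  0.72  1.12]
[0.4, -0.15, 0.33] [-16.37 -15.02   0.74  -0.54   0.74   5.12]
[0.427, -0.326, 0.28] [-29.02 -27.42   6.03  -0.49   0.78  13.12]
```

Emit:
send_rows(series=[-1.6, -1.5, 0, 0, 0, 0.5, 1, -3.3, -3, 0, 0, 0, 1, 1, -5, -4.5, 0, 0, 0, 1.5, 1, -6.6, -6, 0, 0, 0, 2, 1, -6.6, -6, 0, 0, 0, 2, 1])

```text
clock: 4.35
tcp_pos: [0.3766, -0.0192, 0.3348]
orientation: [0.004, 0.333, 0.943, -0.007]
wrist_force: [1.5, 0.6, -0.4]
finger_gap: 0.0853
```

```bash
python3 - <<'E'
from workcell import *
from h import *
p0,M0=now(get_state())
for p,phi in(([.40,-.15,.33],-132),([.427,-.326,.28],-140)):print(p,rel(p,tool(phi,0),p0,M0))
E
```

```text
t 4.35 j [-0.253 -0.089 -0.162  1.491 -0.015  0.426] p [ 0.3766 -0.0192  0.3348] q [ 0.004  0.333  0.943 -0.007] tau [ -0.8 -24.9  30.    0.   -0.2  -0.4] F [ 1.5  0.6 -0.4] gap 0.0853
[0.4, -0.15, 0.33] [-10.03  -8.71   0.7   -0.57   0.75   3.09]
[0.427, -0.326, 0.28] [-23.12 -20.65   5.99  -0.52   0.78  11.09]
```

Emit:
send_rows(series=[-2, -1.8, 0, 0, 0, 0.5, 1, -4, -3.6, 0, 0, 0, 1, 1, -6, -5.4, 0, -0.5, 0, 1.5, 1, -8, -7.1, 0.5, -0.5, 0, 2, 1, -10, -8.8, 1, -0.5, 0.5, 3, 1, -10, -8.8, 1, -0.5, 0.7, 3, 1])

```text
clock: 4.85
tcp_pos: [0.3998, -0.1511, 0.3256]
orientation: [-0.001, 0.358, 0.934, -0.001]
wrist_force: [0.7, 0.3, -0.2]
finger_gap: 0.0854
```

```bash
python3 - <<'E'
from workcell import *
from h import *
p0,M0=now(get_state())
for p,phi in(([.427,-.326,.23],-140),):print(p,rel(p,tool(phi,0),p0,M0))
E
```

```text
t 4.85 j [-0.548  0.015 -0.085  1.472 -0.002  0.184] p [ 0.3998 -0.1511  0.3256] q [-0.001  0.358  0.934 -0.001] tau [ -0.8 -31.8  30.3   0.   -0.2  -0.3] F [ 0.7  0.3 -0.2] gap 0.0854
[0.427, -0.326, 0.23] [-13.72 -11.17   9.57  -0.14  -0.03   8.07]
```

Emit:
send_rows(series=[-2.5, -2, 1.5, 0, 0, 1, 1, -5, -4, 3, 0, 0, 2.5, 1, -7.5, -6, 5, 0, 0, 4, 1, -10, -8, 7, 0, 0, 6, 1, -12.5, -10, 9, 0, 0, 8, 1, -13.7, -11.2, 9.5, 0, 0, 8, 1, -13.7, -11.2, 9.5, 0, 0, 8, 1])

```text
clock: 5.43
tcp_pos: [0.4263, -0.3249, 0.2293]
orientation: [-0.002, 0.421, 0.907, -0.0]
wrist_force: [0.5, 0.8, -0.4]
finger_gap: 0.0853
```

```bash
python3 - <<'E'
from workcell import *
from h import *
p0,M0=now(get_state());ci=camera_info("wrist");w=read_camera("wrist")
cv2.imwrite("pics/w1.png",w)
for d in silhouettes("wrist","scoop_grip")[:2]:
  m=d["pixels"].astype(np.uint8);ys,xs=np.nonzero(m);print(d["p"],d["box"])
h=cv2.cvtColor(w,cv2.COLOR_BGR2HSV)
m=((h[...,0]>5)&(h[...,0]<16)&(h[...,1]>130)).astype(np.uint8)
m=m&cv2.dilate(d["pixels"].astype(np.uint8),np.ones((9,9)))
ys,xs=np.nonzero(m);print("wood",len(xs),xs.min(),xs.max(),ys.min(),ys.max())
v=w.copy()
S=R.from_euler("z",-140,degrees=True).as_matrix()
g=np.array([.4262,-.3262,0])
for X,Y,z,c in((18,16,.108,(0,0,255)),(75.5,22,.041,(0,255,0))):
  q=proj(ci,[g+S@[sx*X/1e3,sy*Y/1e3,z] for sx,sy in((1,1),(1,-1),(-1,-1),(-1,1))])
  cv2.polylines(v,[q.astype(np.int32)],True,c,1)
cv2.imwrite("pics/f.png",cv2.resize(v,(800,600),interpolation=cv2.INTER_CUBIC))
E
```

```text
t 5.43 j [-0.8    0.241 -0.055  1.278 -0.003  0.07 ] p [ 0.4263 -0.3249  0.2293] q [-0.002  0.421  0.907 -0.   ] tau [ -1.  -42.9  29.5  -0.3  -0.1  -0.2] F [ 0.5  0.8 -0.4] gap 0.0853
0.61 [186.2, 140.7, 138.1, 59.0]
wood 1448 238 277 157 203
```

View pics/f.png

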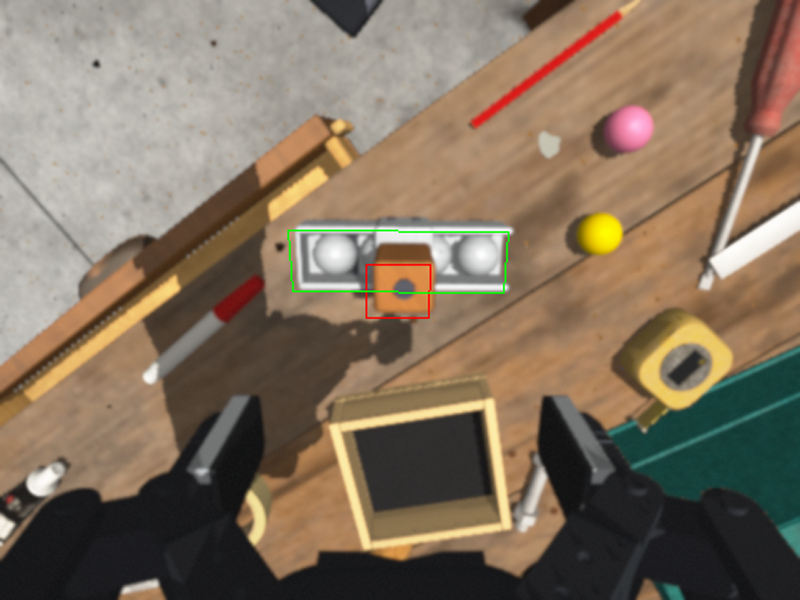

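The wrist view shows the grip block top centred at (404,289), 6 px (about 3 mm) toward the lip from my prediction, and the balls all in place. The tray is at (425,470). Descending on it.

```bash
python3 - <<'E'
from workcell import *
from h import *
p0,M0=now(get_state())
for p,phi in(([.4283,-.3245,.068],-140),):print(p,rel(p,tool(phi,0),p0,M0))
E
```

```text
t 5.53 j [-0.797  0.237 -0.056  1.281 -0.002  0.071] p [ 0.4263 -0.3227  0.2315] q [-0.002  0.42   0.907 -0.   ] tau [ -0.9 -41.9  29.5  -0.3  -0.1  -0. ] F [-0.3 -0.   0.2] gap 0.0853
[0.4283, -0.3245, 0.068] [-0.3   0.07 16.35 -0.11 -0.14  0.29]
```

Emit:
send_rows(series=[-0.1, 0, 2.5, 0, 0, 0, 1, -0.2, 0, 5, 0, 0, 0, 1, -0.3, 0, 8, 0, 0, 0, 1, -0.3, 0, 10.5, 0, 0, 0.3, 1, -0.3, 0, 13, 0, 0, 0.3, 1, -0.3, 0, 15, 0, 0, 0.3, 1, -0.3, 0, 16.3, 0, 0, 0.3, 1, -0.3, 0, 16.3, 0, 0, 0.3, 1, -0.3, 0, 16.3, 0, 0, 0.3, 1])

```text
clock: 6.28
tcp_pos: [0.428, -0.3249, 0.0691]
orientation: [-0.001, 0.422, 0.907, -0.001]
wrist_force: [-0.0, 0.2, 0.4]
finger_gap: 0.0852
```

Emit:
send_rows(series=[0, 0, 0, 0, 0, 0, 0.6, 0, 0, 0, 0, 0, 0, 0.5, 0, 0, 0, 0, 0, 0, 0.4, 0, 0, 0, 0, 0, 0, 0.3, 0, 0, 0, 0, 0, 0, 0.2, 0, 0, 0, 0, 0, 0, 0.1, 0, 0, 0, 0, 0, 0, 0, 0, 0, 0, 0, 0, 0, 0, 0, 0, 0, 0, 0, 0, 0, 0, 0, 0, 0, 0, 0, 0], newtons=80)

```text
clock: 7.12
tcp_pos: [0.4284, -0.3269, 0.0691]
orientation: [-0.0, 0.423, 0.906, -0.001]
wrist_force: [0.5, 0.7, 6.0]
finger_gap: 0.0353
```

```bash
python3 - <<'E'
from workcell import *
from h import *
p0,M0=now(get_state());print(M0.round(3))
E
```

```text
t 7.12 j [-0.8    0.349 -0.321  0.9   -0.002  0.074] p [ 0.4284 -0.3269  0.0691] q [-0.     0.423  0.906 -0.001] tau [ -0.9 -43.1  24.2  -0.2  -0.5   0. ] F [0.5 0.7 6. ] gap 0.0353
[[-0.642  0.767 -0.001]
 [ 0.767  0.642 -0.002]
 [-0.001 -0.002 -1.   ]]
```

Emit:
send_rows(series=[0, 0, -0.4, 0, 0, 0, 0, 0, 0, -1.2, 0, 0, 0, 0, 0, 0, -2.2, 0, 0, 0, 0, 0, 0, -3.4, 0, 0, 0, 0, 0, 0, -4.6, 0, 0, 0, 0, 0, 0, -5.6, 0, 0, 0, 0, 0, 0, -6.4, 0, 0, 0, 0, 0, 0, -7, 0, 0, 0, 0, 0, 0, -7.4, 0, 0, 0, 0, 0, 0, -7.5, 0, 0, 0, 0])

```text
clock: 7.95
tcp_pos: [0.4278, -0.3265, 0.1435]
orientation: [-0.001, 0.423, 0.906, -0.001]
wrist_force: [0.2, -0.6, -8.5]
finger_gap: 0.0348
```

```bash
cat >> h.py <<'E'
TR=np.array([.5564,-.4543]);U=np.array([.766,.643])
LT=np.array([0,.075,.062])
LIP=np.r_[TR-.030*U,.068]
def pour(tau,lip=LIP):
    M=tool(-140,tau);return lip-M@LT,M
E
python3 - <<'E'
from workcell import *
from h import *
p0,M0=now(get_state())
p,M=pour(0);print(p.round(4),rel(p+[0,0,.012],M,p0,M0),rel(p,M,p0,M0))
w=read_camera("top")
bs=silhouettes("top","ball_1_center")
for d in bs: print(round(d["p"],2),np.round(d["box"],0))
cv2.imwrite("pics/top2.png",w)
E
```

```text
t 7.95 j [-0.8    0.286 -0.211  1.075 -0.003  0.074] p [ 0.4278 -0.3265  0.1435] q [-0.001  0.423  0.906 -0.001] tau [  0.  -48.8  30.9   0.3  -0.    0. ] F [ 0.2 -0.6 -8.5] gap 0.0348
[ 0.476  -0.5218  0.13  ] [-18.07  -8.85   0.15  -0.16  -0.06  -0.06] [-18.07  -8.84   1.35  -0.16  -0.06  -0.06]
0.82 [150. 212.  17.  16.]
0.49 [183. 189.  17.  20.]
```

Emit:
send_rows(series=[-0.4, -0.2, 0, 0, 0, 0, 0, -1.3, -0.6, 0, 0, 0, 0, 0, -2.7, -1.3, 0, 0, 0, 0, 0, -4.5, -2.2, 0, 0, 0, 0, 0, -6.5, -3.2, 0, 0, 0, 0, 0, -8.5, -4.2, 0, 0, 0, 0, 0, -10.5, -5.2, 0, 0, 0, 0, 0, -12.5, -6.1, 0, 0, 0, 0, 0, -14.3, -7, 0, 0, 0, 0, 0, -15.8, -7.8, 0.1, 0, 0, 0, 0])

```text
clock: 8.88
tcp_pos: [0.4695, -0.5, 0.1407]
orientation: [-0.001, 0.423, 0.906, -0.001]
wrist_force: [1.0, -0.4, -7.2]
finger_gap: 0.0353
```

Emit:
send_rows(series=[-1.1, -0.5, 0.2, 0, 0, 0, 0, -1.8, -0.8, 0.5, 0, 0, 0, 0, -2.2, -1, 0.8, 0, 0, 0, 0, -2.3, -1.1, 1.1, 0, 0, 0, 0, -2.3, -1.1, 1.2, 0, 0, 0, 0, -2.3, -1.1, 1.2, 0, 0, 0, 0, -2.3, -1.1, 1.2, 0, 0, 0, 0])

```text
clock: 9.47
tcp_pos: [0.4755, -0.5213, 0.1297]
orientation: [-0.002, 0.423, 0.906, -0.001]
wrist_force: [0.6, -0.4, -7.8]
finger_gap: 0.0354
```

```bash
python3 - <<'E'
from workcell import *
from h import *
p0,M0=now(get_state())
for t in(0,4,8,10,11,12,14,16):
  p,M=pour(t);print(t,rel(p,M,p0,M0))
v=read_camera("top")
ci=camera_info("top")
lip=p0+M0@LT;print("lip",lip)
for P,c in((lip,(0,0,255)),(np.r_[TR,.01],(0,255,0)),(p0+M0@[0,-.076,.028],(255,0,0))):
  cv2.circle(v,tuple(int(k) for k in proj(ci,[P])[0]),1,c,-1)
cv2.imwrite("pics/g.png",cv2.resize(v[110:290,210:410],(800,720))[:600])
E
```

```text
t 9.47 j [-0.944  0.613  0.266  1.226 -0.003 -0.071] p [ 0.4755 -0.5213  0.1297] q [-0.002  0.423  0.906 -0.001] tau [ -0.2 -68.1  32.3   0.   -0.    0. ] F [ 0.6 -0.4 -7.8] gap 0.0354
0 [-0.07  0.   -0.03 -0.15 -0.15 -0.03]
4 [-0.07  0.45 -0.54  3.85 -0.15 -0.02]
8 [-0.07  0.94 -1.02  7.85 -0.15 -0.02]
10 [-0.07  1.19 -1.24  9.85 -0.15 -0.01]
11 [-7.000e-02  1.320e+00 -1.350e+00  1.085e+01 -1.500e-01 -1.000e-02]
12 [-6.000e-02  1.450e+00 -1.460e+00  1.185e+01 -1.500e-01 -1.000e-02]
14 [-6.000e-02  1.720e+00 -1.660e+00  1.385e+01 -1.500e-01 -1.000e-02]
16 [-6.000e-02  2.000e+00 -1.860e+00  1.585e+01 -1.500e-01 -1.000e-02]
lip [ 0.532733   -0.47309212  0.06751892]
```

View pics/g.png

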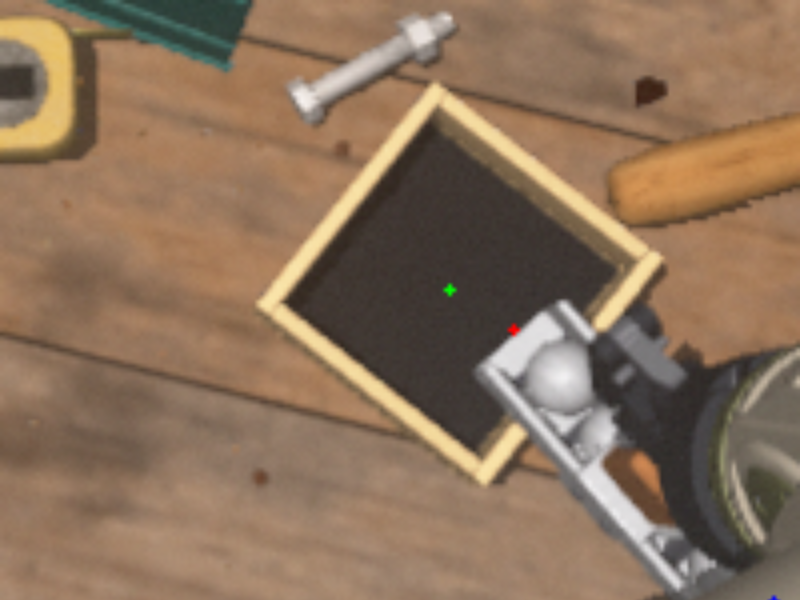

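The top view shows the lip at (520,335) inside the tray's near wall, with the balls still in the channel. Starting to tip slowly about the lip.

Emit:
send_rows(series=[0, 0.05, -0.07, 0.5, 0, 0, 0, 0, 0.15, -0.2, 1.5, 0, 0, 0, 0, 0.3, -0.37, 2.7, 0, 0, 0, 0, 0.45, -0.54, 4, 0, 0, 0, 0, 0.6, -0.7, 5.2, 0, 0, 0, 0, 0.75, -0.84, 6.4, 0, 0, 0, 0, 0.88, -0.96, 7.4, 0, 0, 0, 0, 0.98, -1.06, 8.3, 0, 0, 0, 0, 1.06, -1.13, 9, 0, 0, 0, 0, 1.06, -1.13, 9, 0, 0, 0])

```text
clock: 10.35
tcp_pos: [0.4844, -0.5148, 0.141]
orientation: [-0.035, 0.421, 0.903, -0.072]
wrist_force: [-0.2, 0.4, -7.2]
finger_gap: 0.035
```

```bash
cat >> h.py <<'E'
def tilt(M): return np.degrees(np.arcsin(-M[2,1]))
def tray_balls(w,ci,name=None):
    # bright blobs on the dark floor, rectified tray view at z=.026, 4 px/mm/2
    g=[(x,y) for x in(-.057,.057) for y in(-.057,.057)]
    A=np.radians(50.5);Q=np.array([[np.cos(A),-np.sin(A)],[np.sin(A),np.cos(A)]])
    P=[np.r_[TR+Q@np.array(k),.026] for k in g]
    H=cv2.getPerspectiveTransform(proj(ci,P).astype(np.float32),np.float32([[0,0],[0,342],[342,0],[342,342]]))
    v=cv2.warpPerspective(w,H,(342,342))
    return v
def check(ts):
    from workcell import get_state,read_camera,camera_info,silhouettes
    p0,M0=now(get_state());print("tilt",tilt(M0).round(2),"lip",(p0+M0@LT).round(4))
    w=read_camera("top");cv2.imwrite("pics/last.png",w)
    for d in silhouettes("top","ball_1_center"):
        b=d["box"];c=onz(camera_info("top"),[(b[0]+b[2]/2,b[1]+b[3]/2)],.026)[0]
        if np.hypot(*(c[:2]-TR))<.12: print("ball",round(d["p"],2),np.round(b),c.round(3))
    for t in ts:
        p,M=pour(t);print(t,rel(p,M,p0,M0))
E
python3 -c "
from h import *
check([10,11,12,13,14,16])"
```

```text
t 10.35 j [-0.861  0.621  0.299  1.252 -0.16   0.012] p [ 0.4844 -0.5148  0.141 ] q [-0.035  0.421  0.903 -0.072] tau [ -0.  -69.2  32.7   0.1  -1.1   0.1] F [-0.2  0.4 -7.2] gap 0.035
tilt 9.19 lip [ 0.5335 -0.4735  0.0678]
10 [ 0.01  0.07 -0.12  0.81 -0.1   0.02]
11 [ 0.01  0.19 -0.25  1.81 -0.1   0.02]
12 [ 0.01  0.3  -0.38  2.81 -0.1   0.02]
13 [ 0.01  0.41 -0.5   3.81 -0.1   0.02]
14 [ 0.01  0.53 -0.63  4.81 -0.1   0.02]
16 [ 0.01  0.77 -0.86  6.81 -0.1   0.02]
```

Emit:
send_rows(series=[0, 0.06, -0.08, 0.6, 0, 0, 0, 0, 0.12, -0.16, 1.2, 0, 0, 0, 0, 0.19, -0.24, 1.8, 0, 0, 0, 0, 0.26, -0.33, 2.4, 0, 0, 0, 0, 0.33, -0.41, 3, 0, 0, 0, 0, 0.4, -0.48, 3.6, 0, 0, 0, 0, 0.47, -0.56, 4.2, 0, 0, 0, 0, 0.54, -0.64, 4.9, 0, 0, 0, 0, 0.62, -0.72, 5.6, 0, 0, 0, 0, 0.65, -0.75, 5.8, 0, 0, 0])

```text
clock: 11.28
tcp_pos: [0.4901, -0.5101, 0.1474]
orientation: [-0.056, 0.419, 0.899, -0.118]
wrist_force: [0.4, 0.3, -6.6]
finger_gap: 0.0354
```

Emit:
send_rows(series=[0, 0, 0, 0, 0, 0, 0, 0, 0, 0, 0, 0, 0, 0, 0, 0, 0, 0, 0, 0, 0, 0, 0, 0, 0, 0, 0, 0, 0, 0, 0, 0, 0, 0, 0, 0, 0, 0, 0, 0, 0, 0])

```text
clock: 11.78
tcp_pos: [0.4894, -0.5107, 0.1474]
orientation: [-0.056, 0.42, 0.898, -0.118]
wrist_force: [-1.3, 1.0, -6.1]
finger_gap: 0.0354
```

```bash
python3 -c "
from h import *
check([16,17,18,19,20,22,23,24,25])"
```

```text
t 11.78 j [-0.81   0.637  0.327  1.279 -0.26   0.066] p [ 0.4894 -0.5107  0.1474] q [-0.056  0.42   0.898 -0.118] tau [  0.  -69.1  32.1   0.2  -1.5  -0. ] F [-1.3  1.  -6.1] gap 0.0354
tilt 14.96 lip [ 0.5326 -0.4743  0.0682]
ball 0.52 [295. 157.  19.  12.] [ 0.59  -0.421  0.026]
16 [ 0.01  0.22 -0.15  1.04 -0.11 -0.05]
17 [ 0.01  0.33 -0.28  2.04 -0.11 -0.05]
18 [ 0.01  0.45 -0.4   3.04 -0.11 -0.05]
19 [ 0.01  0.56 -0.53  4.04 -0.12 -0.05]
20 [ 0.02  0.68 -0.65  5.04 -0.12 -0.05]
22 [ 0.02  0.93 -0.89  7.04 -0.12 -0.04]
23 [ 0.02  1.05 -1.    8.04 -0.12 -0.04]
24 [ 0.02  1.18 -1.11  9.04 -0.12 -0.04]
25 [ 0.02  1.3  -1.23 10.04 -0.12 -0.04]
```

Emit:
send_rows(series=[0, 0.07, -0.08, 0.6, 0, 0, 0, 0, 0.14, -0.16, 1.2, 0, 0, 0, 0, 0.22, -0.25, 1.9, 0, 0, 0, 0, 0.3, -0.33, 2.6, 0, 0, 0, 0, 0.38, -0.42, 3.3, 0, 0, 0, 0, 0.46, -0.5, 4, 0, 0, 0, 0, 0.54, -0.59, 4.7, 0, 0, 0, 0, 0.63, -0.67, 5.4, 0, 0, 0, 0, 0.71, -0.76, 6.1, 0, 0, 0, 0, 0.8, -0.84, 6.8, 0, 0, 0])

```text
clock: 12.72
tcp_pos: [0.4973, -0.5041, 0.1535]
orientation: [-0.081, 0.415, 0.89, -0.171]
wrist_force: [-0.2, -0.5, -5.5]
finger_gap: 0.0349
```

Emit:
send_rows(series=[0, 0.08, -0.08, 0.6, 0, 0, 0, 0, 0.16, -0.16, 1.2, 0, 0, 0, 0, 0.23, -0.22, 1.8, 0, 0, 0, 0, 0.25, -0.24, 2, 0, 0, 0, 0, 0.25, -0.24, 2, 0, 0, 0, 0, 0.25, -0.24, 2, 0, 0, 0, 0, 0.25, -0.24, 2, 0, 0, 0, 0, 0.25, -0.24, 2, 0, 0, 0, 0, 0.25, -0.24, 2, 0, 0, 0])

```text
clock: 13.47
tcp_pos: [0.4995, -0.5023, 0.1548]
orientation: [-0.088, 0.414, 0.887, -0.186]
wrist_force: [-0.7, 0.0, -5.3]
finger_gap: 0.0352
```

```bash
python3 -c "
from h import *
check([25,26,27,28,29,30,31,32,33])"
```

```text
t 13.47 j [-0.732  0.68   0.383  1.338 -0.41   0.155] p [ 0.4995 -0.5023  0.1548] q [-0.088  0.414  0.887 -0.186] tau [  0.1 -69.9  31.1   0.8  -2.1  -0. ] F [-0.7  0.  -5.3] gap 0.0352
tilt 23.76 lip [ 0.5329 -0.4741  0.0679]
25 [ 0.02  0.2  -0.21  1.24 -0.12 -0.03]
26 [ 0.02  0.31 -0.33  2.24 -0.12 -0.03]
27 [ 0.02  0.43 -0.46  3.24 -0.12 -0.03]
28 [ 0.02  0.54 -0.58  4.24 -0.12 -0.03]
29 [ 0.02  0.66 -0.7   5.24 -0.12 -0.03]
30 [ 0.02  0.78 -0.82  6.24 -0.12 -0.03]
31 [ 0.02  0.91 -0.94  7.24 -0.12 -0.03]
32 [ 0.02  1.03 -1.06  8.24 -0.12 -0.02]
33 [ 0.02  1.16 -1.17  9.24 -0.12 -0.02]
```

```bash
cat > v.py <<'E'
import sys
from h import *
from workcell import *
a=read_camera("scene");b=read_camera("top")
o=np.hstack([cv2.resize(a[160:280,260:400],(400,343),interpolation=cv2.INTER_CUBIC),cv2.resize(b[110:230,220:360],(400,343),interpolation=cv2.INTER_CUBIC)])
cv2.imwrite(sys.argv[1],o)
E
python3 v.py pics/h1.png
```

```text
(no output)
```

View pics/h1.png

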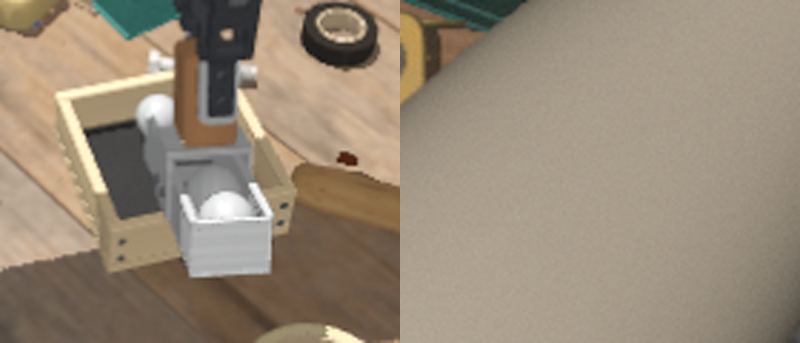

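The scene view shows one ball in the tray at (150,115). Two balls remain in the scoop, at (215,190) and (225,210). The top view is now covered by the forearm. The weight has dropped by about two balls, so I continue to the third, stopping at 33°.

Emit:
send_rows(series=[0, 0.07, -0.08, 0.6, 0, 0, 0, 0, 0.14, -0.16, 1.2, 0, 0, 0, 0, 0.22, -0.25, 1.9, 0, 0, 0, 0, 0.3, -0.33, 2.6, 0, 0, 0, 0, 0.38, -0.42, 3.3, 0, 0, 0, 0, 0.46, -0.5, 4, 0, 0, 0, 0, 0.54, -0.59, 4.7, 0, 0, 0, 0, 0.63, -0.67, 5.4, 0, 0, 0, 0, 0.71, -0.76, 6.1, 0, 0, 0, 0, 0.8, -0.84, 6.8, 0, 0, 0])

```text
clock: 14.5
tcp_pos: [0.508, -0.4952, 0.1593]
orientation: [-0.112, 0.408, 0.874, -0.239]
wrist_force: [-0.2, -0.1, -5.1]
finger_gap: 0.0351
```

Emit:
send_rows(series=[0, 0.08, -0.08, 0.6, 0, 0, 0, 0, 0.14, -0.14, 1.1, 0, 0, 0, 0, 0.2, -0.2, 1.6, 0, 0, 0, 0, 0.25, -0.24, 2, 0, 0, 0, 0, 0.25, -0.24, 2, 0, 0, 0, 0, 0.25, -0.24, 2, 0, 0, 0, 0, 0.25, -0.24, 2, 0, 0, 0, 0, 0.25, -0.24, 2, 0, 0, 0, 0, 0.25, -0.24, 2, 0, 0, 0, 0, 0.25, -0.24, 2, 0, 0, 0])

```text
clock: 15.33
tcp_pos: [0.5104, -0.4932, 0.1602]
orientation: [-0.119, 0.406, 0.87, -0.254]
wrist_force: [-0.2, -0.4, -3.9]
finger_gap: 0.0354
```

```bash
python3 v.py pics/h2.png; python3 -c "
from h import *
check([34,33,28,24,20,16,12,8,4,0])"
```

```text
t 15.43 j [-0.659  0.744  0.457  1.421 -0.553  0.254] p [ 0.5103 -0.4932  0.1601] q [-0.119  0.406  0.87  -0.254] tau [ -0.  -71.3  30.    1.5  -2.5  -0. ] F [ 0.8  0.1 -4.2] gap 0.0349
tilt 32.56 lip [ 0.5331 -0.4739  0.0674]
34 [ 0.02  0.16 -0.26  1.44 -0.12 -0.  ]
33 [ 0.02  0.05 -0.13  0.44 -0.12 -0.01]
28 [ 0.01 -0.47  0.55 -4.56 -0.12 -0.01]
24 [ 0.01 -0.84  1.12 -8.56 -0.12 -0.01]
20 [ 1.000e-02 -1.160e+00  1.710e+00 -1.256e+01 -1.200e-01 -2.000e-02]
16 [ 1.000e-02 -1.450e+00  2.330e+00 -1.656e+01 -1.200e-01 -2.000e-02]
12 [ 1.000e-02 -1.700e+00  2.960e+00 -2.056e+01 -1.200e-01 -3.000e-02]
8 [ 1.000e-02 -1.890e+00  3.610e+00 -2.456e+01 -1.200e-01 -3.000e-02]
4 [ 1.000e-02 -2.050e+00  4.270e+00 -2.856e+01 -1.200e-01 -4.000e-02]
0 [ 1.000e-02 -2.150e+00  4.940e+00 -3.256e+01 -1.100e-01 -4.000e-02]
```

View pics/h2.png

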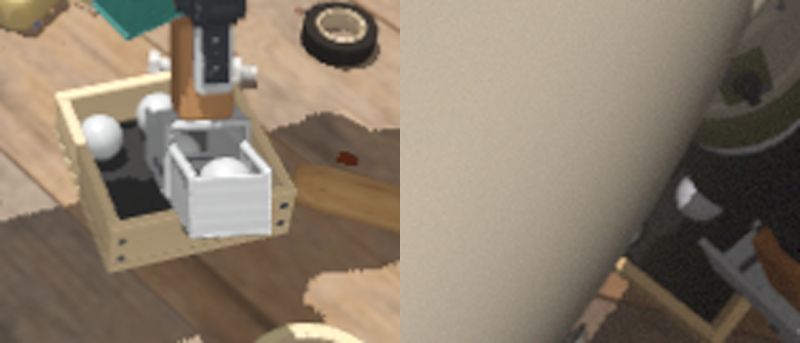

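Emit:
send_rows(series=[0, -0.1, 0.13, -1, 0, 0, 0, 0, -0.3, 0.37, -3, 0, 0, 0, 0, -0.5, 0.6, -5, 0, 0, 0, 0, -0.7, 0.9, -7, 0, 0, 0, 0, -0.88, 1.19, -9, 0, 0, 0, 0, -1.04, 1.48, -11, 0, 0, 0, 0, -1.2, 1.78, -13, 0, 0, 0, 0, -1.35, 2.1, -15, 0, 0, 0, 0, -1.48, 2.4, -17, 0, 0, 0, 0, -1.6, 2.7, -19, 0, 0, 0])

```text
clock: 16.37
tcp_pos: [0.4884, -0.5114, 0.1461]
orientation: [-0.05, 0.42, 0.9, -0.106]
wrist_force: [-0.2, -0.3, -3.5]
finger_gap: 0.0352
```

```bash
python3 -c "
from h import *
check([12,8,4,0])
p0,M0=now(get_state()) if 0 else (None,None)"
```

```text
t 16.37 j [-0.823  0.632  0.319  1.272 -0.235  0.052] p [ 0.4884 -0.5114  0.1461] q [-0.05   0.42   0.9   -0.106] tau [  1.2 -66.9  31.4   0.4  -1.6   0.2] F [-0.2 -0.3 -3.5] gap 0.0352
tilt 13.47 lip [ 0.5332 -0.4737  0.0684]
ball 0.53 [295. 158.  21.  16.] [ 0.586 -0.423  0.026]
12 [ 0.   -0.12  0.22 -1.47 -0.09 -0.04]
8 [-0.   -0.52  0.77 -5.47 -0.09 -0.05]
4 [-0.   -0.88  1.35 -9.47 -0.09 -0.05]
0 [ -0.    -1.2    1.95 -13.47  -0.09  -0.05]
```

Finish levelling and lift slightly, then look.

Emit:
send_rows(series=[0, -0.18, 0.25, -2, 0, 0, 0, 0, -0.38, 0.53, -4, 0, 0, 0, 0, -0.57, 0.82, -6, 0, 0, 0, 0, -0.77, 1, -8, 0, 0, 0, 0, -0.96, 1.1, -10, 0, 0, 0, 0, -1.1, 1, -12, 0, 0, 0, 0, -1.3, 0.7, -13.3, 0, 0, 0, 0, -1.6, 0.4, -13.4, 0, 0, 0, 0, -1.7, 0.2, -13.4, 0, 0, 0, 0, -1.7, 0.1, -13.4, 0, 0, 0])

```text
clock: 17.3
tcp_pos: [0.4763, -0.5221, 0.1497]
orientation: [-0.001, 0.423, 0.906, -0.002]
wrist_force: [-1.0, -0.0, -4.5]
finger_gap: 0.0351
```

```bash
python3 v.py pics/h3.png; python3 -c "
from h import *
check([])"
```

```text
t 17.4 j [-0.942  0.606  0.302  1.268 -0.003 -0.07 ] p [ 0.4766 -0.5216  0.1494] q [-0.001  0.423  0.906 -0.001] tau [ -0.3 -66.2  31.4   0.1  -0.1   0. ] F [ 0.4  0.4 -3.8] gap 0.0351
tilt 0.19 lip [ 0.5339 -0.4735  0.0871]
ball 0.58 [298. 157.  19.  17.] [ 0.586 -0.426  0.026]
```

View pics/h3.png

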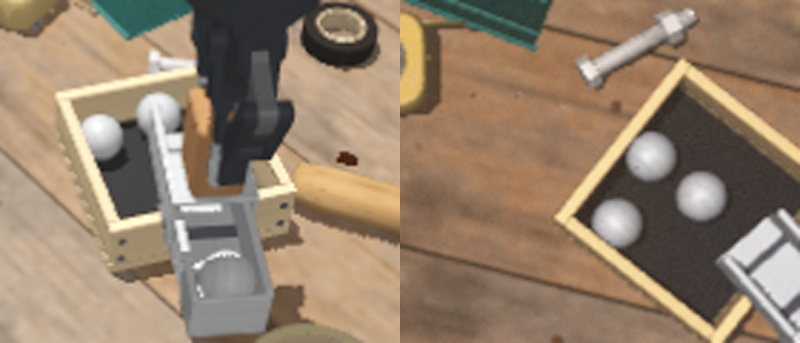

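The top view shows three balls in the tray at (650,157), (700,195) and (617,223), and the scene view shows ball 4 in the scoop at (225,275). Returning the scoop to its original clear spot.

Emit:
send_rows(series=[0.4, 0.2, 0, 0, 0, 0, 0, 1.3, 0.6, 0, 0, 0, 0, 0, 2.7, 1.3, 0, 0, 0, 0, 0, 4.5, 2.2, 0, 0, 0, 0, 0, 6.5, 3.2, 0, 0, 0, 0, 0, 8.5, 4.2, 0, 0, 0, 0, 0, 10.5, 5.2, 0, 0, 0, 0, 0, 12.5, 6.1, 0, 0, 0, 0, 0, 14.3, 7, 0, 0, 0, 0, 0, 15.8, 7.8, 0, 0, 0, 0, 0])

```text
clock: 18.33
tcp_pos: [0.4338, -0.3484, 0.149]
orientation: [-0.002, 0.423, 0.906, -0.001]
wrist_force: [0.2, -0.5, -4.2]
finger_gap: 0.0351
```

Emit:
send_rows(series=[1.1, 0.5, 0, 0, 0, 0, 0, 1.8, 0.8, 0.3, 0, 0, 0, 0, 2.2, 1, 1, 0, 0, 0, 0, 2.3, 1.1, 2, 0, 0, 0, 0, 2.3, 1.1, 3.2, 0, 0, 0, 0, 2.3, 1.1, 4.4, 0, 0, 0, 0, 2.3, 1.1, 5.4, 0, 0, 0, 0, 2.3, 1.1, 6, 0, 0, 0, 0, 2.3, 1.1, 6.2, 0, 0, 0, 0, 2.3, 1.1, 6.2, 0, 0, 0, 0])

```text
clock: 19.17
tcp_pos: [0.4276, -0.3259, 0.086]
orientation: [-0.002, 0.423, 0.906, -0.001]
wrist_force: [0.3, -0.2, -3.5]
finger_gap: 0.0352
```

```bash
python3 - <<'E'
from workcell import *
from h import *
p0,M0=now(get_state());print("tilt",tilt(M0))
p=np.r_[p0[:2],.0688]
print(rel(p,tool(-140,0),p0,M0))
E
```

```text
t 19.17 j [-0.799  0.333 -0.297  0.944 -0.003  0.075] p [ 0.4276 -0.3259  0.086 ] q [-0.002  0.423  0.906 -0.001] tau [ -0.  -47.5  27.7  -0.1  -0.1  -0. ] F [ 0.3 -0.2 -3.5] gap 0.0352
tilt 0.16860067446409227
[-0.01  0.01  1.72 -0.17 -0.19 -0.08]
```

Emit:
send_rows(series=[0, 0, 0.3, 0, 0, 0, 0, 0, 0, 0.7, 0, 0, 0, 0, 0, 0, 1.1, 0, 0, 0, 0, 0, 0, 1.4, 0, 0, 0, 0, 0, 0, 1.6, 0, 0, 0, 0, 0, 0, 1.7, 0, 0, 0, 0, 0, 0, 1.7, 0, 0, 0, 0])

```text
clock: 19.75
tcp_pos: [0.4277, -0.3258, 0.0697]
orientation: [-0.002, 0.423, 0.906, -0.001]
wrist_force: [-0.0, 0.0, -3.5]
finger_gap: 0.035
```

```bash
python3 - <<'E'
from workcell import *
from h import *
p0,M0=now(get_state())
E
```

```text
t 19.75 j [-0.799  0.348 -0.32   0.905 -0.003  0.075] p [ 0.4277 -0.3258  0.0697] q [-0.002  0.423  0.906 -0.001] tau [ -0.  -48.2  27.4  -0.   -0.1  -0. ] F [-0.   0.  -3.5] gap 0.035
```

Emit:
send_rows(series=[0, 0, 0.05, 0, 0, 0, 0, 0, 0, 0.1, 0, 0, 0, 0, 0, 0, 0.15, 0, 0, 0, 0, 0, 0, 0.15, 0, 0, 0, 0])

```text
clock: 20.08
tcp_pos: [0.428, -0.3261, 0.0691]
orientation: [-0.001, 0.423, 0.906, -0.001]
wrist_force: [-2.0, 0.5, 1.4]
finger_gap: 0.0352
```

Emit:
send_rows(series=[0, 0, 0, 0, 0, 0, 0.5, 0, 0, 0, 0, 0, 0, 0.6, 0, 0, 0, 0, 0, 0, 0.8, 0, 0, 0, 0, 0, 0, 1, 0, 0, 0, 0, 0, 0, 1, 0, 0, 0, 0, 0, 0, 1, 0, 0, 0, 0, 0, 0, 1, 0, 0, 0, 0, 0, 0, 1])

```text
clock: 20.75
tcp_pos: [0.4279, -0.326, 0.0684]
orientation: [-0.001, 0.423, 0.906, -0.001]
wrist_force: [0.5, -0.3, 1.0]
finger_gap: 0.0854
```

Emit:
send_rows(series=[0, 0, -0.5, 0, 0, 0, 1, 0, 0, -2, 0, 0, 0, 1, 0, 0, -4, 0, 0, 0, 1, 0, 0, -7, 0, 0, 0, 1, 0, 0, -10, 0, 0, 0, 1, 0, 0, -13, 0, 0, 0, 1, 0, 0, -15, 0, 0, 0, 1, 0, 0, -16, 0, 0, 0, 1, 0, 0, -16, 0, 0, 0, 1, 0, 0, -16, 0, 0, 0, 1])

```text
clock: 21.58
tcp_pos: [0.4284, -0.3259, 0.2281]
orientation: [-0.001, 0.423, 0.906, -0.001]
wrist_force: [0.0, 0.1, -0.4]
finger_gap: 0.0854
```

```bash
python3 - <<'E'
from workcell import *
from h import *
now(get_state())
a=read_camera("scene");w=read_camera("wrist")
cv2.imwrite("pics/i.png",np.hstack([cv2.resize(a[120:288,180:404],(400,300),interpolation=cv2.INTER_CUBIC),cv2.resize(w,(400,300))]))
E
```

```text
t 21.58 j [-0.798  0.244 -0.055  1.274 -0.003  0.076] p [ 0.4284 -0.3259  0.2281] q [-0.001  0.423  0.906 -0.001] tau [  0.  -45.6  31.    0.1  -0.    0. ] F [ 0.   0.1 -0.4] gap 0.0854
```

View pics/i.png

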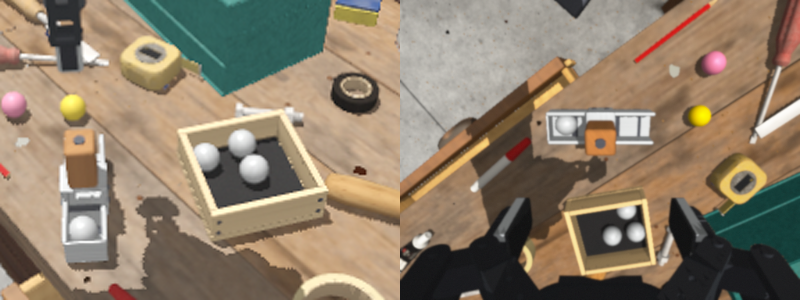

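The final view shows three balls in the tray, at (205,157), (241,142) and (254,168). The scoop stands upright and released on the bench with ball 4 inside at (85,228), and the tape measure has not moved. Handing in.

```bash
python3 -c "
from workcell import *
print(hand_in())"
```

```text
the job is handed in; nothing more can be done
None
```

The job is done and handed in at about 21.6 s of the 61 s allowed; the hand-in gives no verdict.

I lifted the scoop by its wooden grip and tipped it slowly about its lip over the tray, with pauses at about 15°, 24° and 33°. One ball dropped at each stage. I then levelled it and set it down released where it had stood.

- **Balls:** the last pictures show three balls inside the tray and the fourth in the closed end of the scoop. The wrist force fell by about one ball's weight at each stage, which agrees.
- **Scoop:** it stands upright on the bench, outside the tray. The open gripper is well above it and touching nothing.
- **Tape measure:** it looks unmoved in the pictures; I did not measure its position again.
- **Checks that gave less:**
  - The top camera was blocked by the forearm between about 24° and 33°, so there I relied on the scene camera and the wrist force.
  - The ball detector reported only one of the three tray balls, so the count of three comes from the pictures.
  - I could not place the cardboard carton for certain from the pictures. I turned past it in small steps watching the base joint torque, and saw no sign of contact.
- **Joint limit:** while looking for the carton early on, joint 3 briefly read 1.265 against the stated (rounded) limit of 1.26. Nothing was reported, but I cannot rule out that it counts.

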